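# Rack the washed spot plates and hang the slotted scrapers to dry

### The job

Put the washing-up away to dry. Lay every white spot plate on the sloped draining board, flat, its long side straight up the slope and its lower short edge resting against either cleat, none on another; and hang the two bench scrapers on the stand, one on each headed pin, by sliding the side slot over the pin to its closed end and letting the scraper down so that it hangs upright with the pin up in the notch. Leave the beaker, dropper bottle and weighing bottle at the back where they stand.

Things in the scene. Friction and masses are not known exactly. Their poses are not given: they have to be found in the camera images.
- board: Sloped draining board: light grey, fixed, slippery (friction 0.25), 210 mm wide, 176 mm up the slope, tilted 27 degrees, low edge to the robot, 30 mm up. Origin: on its face, middle of the low edge; x up the slope, y along the cleats, z out of the face. Two black cleats 8 mm high cross it, at x = 0 to 10 and 87.5 to 97.5 mm; plates rest on their upper sides. End lips 8 mm high at y = +-99 mm.
- lower_row (a point): On the board, where the centre of a plate lies that rests against the lower cleat in the middle of the board (x = 43, y = 0, z = 6.5 mm in the board's frame; same axes). A plate let go above a cleat slides down to it. Either face of a plate may be up. Two plates fit in a row with room for fingers, at y about -52 and 52 mm.
- upper_row (a point): The same for the upper cleat: x = 130.5, y = 0, z = 6.5 mm in the board's frame; same axes.
- stand: Hanging stand, fixed, of steel, on the other side from the board (they change sides from start to start). Foot, post and a level cross rail (155 mm long, 12 mm high, centre line 130 mm up) with two pins 120 mm apart that stick out level towards the robot. Origin: underside, 55 mm in front of the post; x along the pins away from the robot, y along the rail, z up.
- pin_0 (a point): Right-hand pin of the stand as seen from the robot: point half-way along it, on its axis, 130 mm above the bench. 7 mm thick, with a round head 15 mm across, 22 mm in front of this point; the face of the rail is 23 mm behind it; the rail's top is 6 mm above the axis. x along the pin into the rail, y along the rail to the left, z up.
- pin_1 (a point): Left-hand pin of the stand, the same in every way; 120 mm from pin_0 along y.
- block: Fixed grey block with an upright groove, about 110 mm in front of the stand's origin: 46 x 170 mm, 36 mm high. The scrapers start upright in the groove (30 mm deep, 6 mm wide); lift them straight up. Origin: centre of the underside; y along the groove.
- scraper_0_grip (a point): Bench scraper 1: steel blade 60 mm wide, 4 mm thick, black grip bar along the top; 120 mm tall, 110 g. Centre of the grip bar (14 mm thick in x, 60 in y, 28 high in z), 106 mm above the lower edge. x through the thickness, y along the width to the side where the slot is open, z up. The two are alike, with slots open to opposite sides at the start; each fits either pin.
- scraper_0_seat (a point): Scraper 1: where the pin's axis lies when it hangs: in the notch, mid-width, 26.5 mm below the grip's centre; same axes. The slot is 12 mm high and runs level from the +y edge to y = -5.5 mm; its middle line is 7.5 mm below this point. At its closed end (y -5.5 to 5.5 mm) the notch goes 5 mm farther up.
- scraper_1_grip (a point): Bench scraper 2: steel blade 60 mm wide, 4 mm thick, black grip bar along the top; 120 mm tall, 110 g. Centre of the grip bar (14 mm thick in x, 60 in y, 28 high in z), 106 mm above the lower edge. x through the thickness, y along the width to the side where the slot is open, z up. The two are alike, with slots open to opposite sides at the start; each fits either pin.
- scraper_1_seat (a point): Scraper 2: where the pin's axis lies when it hangs: in the notch, mid-width, 26.5 mm below the grip's centre; same axes. The slot is 12 mm high and runs level from the +y edge to y = -5.5 mm; its middle line is 7.5 mm below this point. At its closed end (y -5.5 to 5.5 mm) the notch goes 5 mm farther up.
- plate_0_center (a point): White porcelain spot plate, 66 mm long (x), 44 wide (y), 13 thick (z, up), about 75 g, with six shallow round wells in its top. Centre, half-way up. Starts flat on the bench in the middle, with about 25 mm or more free beside its long sides. All are alike; two to four of the four are there.
- plate_1_center (a point): White porcelain spot plate, 66 mm long (x), 44 wide (y), 13 thick (z, up), about 75 g, with six shallow round wells in its top. Centre, half-way up. Starts flat on the bench in the middle, with about 25 mm or more free beside its long sides. All are alike; two to four of the four are there.
- plate_2_center (a point): White porcelain spot plate, 66 mm long (x), 44 wide (y), 13 thick (z, up), about 75 g, with six shallow round wells in its top. Centre, half-way up. Starts flat on the bench in the middle, with about 25 mm or more free beside its long sides. All are alike; two to four of the four are there.
- plate_3_center (a point): White porcelain spot plate, 66 mm long (x), 44 wide (y), 13 thick (z, up), about 75 g, with six shallow round wells in its top. Centre, half-way up. Starts flat on the bench in the middle, with about 25 mm or more free beside its long sides. All are alike; two to four of the four are there.
- beaker: Glass beaker, 59 mm across and 71 mm tall, standing behind the plates; leave it alone. Origin: centre of its underside.
- dropper: Brown dropper bottle, 37 mm across and 96 mm tall, standing behind the plates; leave it alone. Origin: centre of its underside.
- weighing_bottle: Small glass weighing bottle, 36 mm across and 52 mm tall, standing behind the plates; leave it alone. Origin: centre of its underside.

How it is judged:
At the end, for the whole second after the job is handed in: Every plate flat on the board (3 mm, 0.08 rad), long side up the slope (0.12 rad), lower edge within 4 mm of a cleat, centre 15 mm or more inside the board's ends. The scrapers hang on different pins, upright (0.15 rad), the pin within 5 mm sideways and 3 mm in height of the seat in the notch ((x of plate_0_center in the frame of board between 0.039 and 0.047 m or x of plate_0_center in the frame of board between 0.1265 and 0.1345 m) and y of plate_0_center in the frame of board between -0.09 and 0.09 m and z of plate_0_center in the frame of board between 0.0035 and 0.0095 m and angle between the x axis of each of plate_0_center, plate_1_center, plate_2_center, plate_3_center and the x axis of board, either way round below 0.12 rad and angle between the z axis of each of plate_0_center, plate_1_center, plate_2_center, plate_3_center and the z axis of board, either way round below 0.08 rad and (x of plate_1_center in the frame of board between 0.039 and 0.047 m or x of plate_1_center in the frame of board between 0.1265 and 0.1345 m) and y of plate_1_center in the frame of board between -0.09 and 0.09 m and z of plate_1_center in the frame of board between 0.0035 and 0.0095 m and (x of plate_2_center in the frame of board between 0.039 and 0.047 m or x of plate_2_center in the frame of board between 0.1265 and 0.1345 m) and y of plate_2_center in the frame of board between -0.09 and 0.09 m and z of plate_2_center in the frame of board between 0.0035 and 0.0095 m and (x of plate_3_center in the frame of board between 0.039 and 0.047 m or x of plate_3_center in the frame of board between 0.1265 and 0.1345 m) and y of plate_3_center in the frame of board between -0.09 and 0.09 m and z of plate_3_center in the frame of board between 0.0035 and 0.0095 m and (((x of pin_0 in the frame of scraper_0_seat between -0.022 and 0.022 m and y of pin_0 in the frame of scraper_0_seat between -0.005 and 0.005 m and z of pin_0 in the frame of scraper_0_seat between -0.004 and 0.003 m and angle between scraper_0_seat's own z axis and vertical below 0.15 rad) and (x of pin_1 in the frame of scraper_1_seat between -0.022 and 0.022 m and y of pin_1 in the frame of scraper_1_seat between -0.005 and 0.005 m and z of pin_1 in the frame of scraper_1_seat between -0.004 and 0.003 m and angle between scraper_1_seat's own z axis and vertical below 0.15 rad)) or ((x of pin_1 in the frame of scraper_0_seat between -0.022 and 0.022 m and y of pin_1 in the frame of scraper_0_seat between -0.005 and 0.005 m and z of pin_1 in the frame of scraper_0_seat between -0.004 and 0.003 m and angle between scraper_0_seat's own z axis and vertical below 0.15 rad) and (x of pin_0 in the frame of scraper_1_seat between -0.022 and 0.022 m and y of pin_0 in the frame of scraper_1_seat between -0.005 and 0.005 m and z of pin_0 in the frame of scraper_1_seat between -0.004 and 0.003 m and angle between scraper_1_seat's own z axis and vertical below 0.15 rad)))); the robot touches nothing.
It fails at once if the glass beaker is displaced by more than 3 cm (distance of beaker from where it was at the start of the episode above 0.03 m).
It fails at once if the dropper bottle is displaced by more than 3 cm (distance of dropper from where it was at the start of the episode above 0.03 m).
It fails at once if the weighing bottle is displaced by more than 3 cm (distance of weighing_bottle from where it was at the start of the episode above 0.03 m).
Of plate_0, plate_1, plate_2, plate_3 only 2 to 4 are there at a start; the rules pass over those that are not, and their reading is None.
At some moment in a run one of plate_0, plate_1, plate_2, plate_3 may be knocked a few centimetres aside while the robot is not near it.
It also fails if it takes over 210 s, if anything falls off the work surface, if the arm or the gripper's body presses on something with over 40 N, if the wrist force passes 120 N, or if a joint passes its speed limit or range.

### The arm

A 6-joint arm with a two-finger parallel gripper is mounted at the origin on a cart in front of the work surface, level with it; the furniture and walls round the work are solid. World frame = base frame: x ahead of the robot, y to its left, z up, the work surface at z = 0. Lengths are in m, angles in rad, forces in N, time in s.
With the tool pointing down it reaches from about 0.425 to 1.125 m from the base axis. Payload 14.9 kg.
Tool frame: the origin (TCP) lies midway between the tips of the shut fingers; the grasp point (between the pads) lies 19 mm behind it (r.tcp_to_grasp is the distance from the TCP to the grasp point, in m); z points along the fingers, y is the direction in which the jaws open and shut (so a half turn about z gives the same grasp; the last joint's range is limited). The gripper opens to 91 mm and grips with 3 to 60 N. Pads are 32 mm wide; open, the fingers measure 118 mm over their backs; the gripper's body (76 mm by 178 mm) begins 60 mm behind the grasp point.
Start: joints at [1.252, 0.379, 1.734, -0, 1.028, -0.033], TCP at [0.197, 0.672, 0.214] pointing down, gripper open.
Joint ranges: [-2.77, 2.77], [-0.74, 2.19], [0, 2.66], [-1.06, 4.2], [0.31, 2.87], [-3.08, 3.08]. Speed limits (rad/s): [1.89, 1.89, 2.39, 3.14, 3.14, 3.14].

### API

Orientations are given as a rotation vector (axis times angle).
In Python, from plant import r, fingers, kinematics, vision gives the robot as it stands. The module is installed in compiled form; this text tells all that it offers. Calls block until the motion is done:
- r.movep(position, orientation): joint-space move of the TCP to a pose.
- r.move_linear(position, rotation=None, velocity=0.15, until_force=None): straight line of the TCP; rotation=None keeps the orientation; velocity is the mean speed in m/s. With until_force (N) it stops when the force on the tool has changed by that much, and returns True; else False.
- r.move_j(angles): joint-space move.
- fingers.gripper_to(opening): opening from 0.0 (shut) to 1.0 (fully open); the grip force is fixed at half the most; returns when the fingers have stopped.
- r.dwell(seconds).
- kinematics.inverse_kinematics(position, orientation): joint angles nearest the present ones, or None.
- r.observe(): the state.
- vision.read_camera(name): name is "scene" or "top"; returns the picture (480x640x3 uint8, red, green, blue); there is no depth.
- vision.calibration(name): a dict with "camera_matrix" (3x3 intrinsics, pixels), "extrinsics" (4x4, takes a point from camera to world coordinates). Camera axes: x right, y up, looking along -z (the intrinsics and any distortion apply to the point x, -y, -z); pixel columns grow to the right and rows downward; lengths in m; the calibration is good to about 2 mm. A picture is of the moment at which its call begins. calibration takes no time and is no camera call.
A pose or a line that the arm cannot do raises r.MotionError and nothing moves.
- r.hand_in(): hands the job in, once; it reports no verdict.
The state is a dict: "time": time; "joint_positions": joint angles; "qd": joint speeds; "tau": joint torques, N m; "tcp_pos": TCP position; "eef_rot": TCP orientation; "wrist_force": force on the tool from outside, world axes, zero at the start; "wrist_torque": the same for the moment, N m; "finger_gap": opening from 0.0 (shut) to 1.0 (fully open).
Only numpy, scipy, OpenCV 4.12 (cv2) and the standard library are available. Lean on these libraries where they do the work, as an engineer would, in place of code of your own. Each camera call takes 0.05 s, during which the arm holds its last target. There are 200 camera calls.

## Working session

There is one attempt and no reset: what is moved stays moved. The work goes in short steps, each a Python script; the robot and the scene stay as the last script left them, time stands still between calls to the robot, and variables do not carry over. Pictures are saved under pics/ and viewed, about 12 in all and at most 16, crops included, and the job is handed in when it is done.

```bash
mkdir -p pics; python3 - <<'E'
from plant import r, fingers, kinematics, vision
import cv2
for n in("scene","top"):
    im=vision.read_camera(n); cv2.imwrite(f"pics/{n}0.png",im[:,:,::-1])
    c=vision.calibration(n); print(n,c)
print(r.observe())
E
```

```text
scene {'camera_matrix': array([[524.13366732,   0.        , 315.58269748],
       [  0.        , 524.13366732, 237.62758198],
       [  0.        ,   0.        ,   1.        ]]), 'extrinsics': array([[ 0.55181252,  0.52074033, -0.65140806, -0.24503266],
       [-0.83377988,  0.36107885, -0.41765198, -0.46631741],
       [ 0.01772144,  0.77359652,  0.63343064,  0.84898148],
       [ 0.        ,  0.        ,  0.        ,  1.        ]])}
top {'camera_matrix': array([[524.50020097,   0.        , 320.15523368],
       [  0.        , 524.50020097, 231.55230673],
       [  0.        ,   0.        ,   1.        ]]), 'extrinsics': array([[-0.0166308 ,  0.99480987, -0.10038294,  0.39214093],
       [-0.99966852, -0.01457012,  0.02122659,  0.02715381],
       [ 0.01965383,  0.10070268,  0.99472242,  1.25825732],
       [ 0.        ,  0.        ,  0.        ,  1.        ]])}
{'time': 0.1, 'joint_positions': array([ 1.25170272e+00,  3.79334195e-01,  1.73469008e+00, -2.03000313e-05,
        1.02850118e+00, -3.32770991e-02]), 'qd': array([ 0.00042447, -0.00076647, -0.00196722, -0.00180497,  0.00013928,
        0.00059722]), 'tau': array([-1.67784269e-04, -7.65048695e+01, -4.35296595e+01,  6.51987107e-02,
        3.98775400e-02,  2.00240021e-05]), 'tcp_pos': array([0.19724813, 0.67128576, 0.21338518]), 'eef_rot': array([-4.47395714e-01, -3.10942433e+00,  1.44727394e-03]), 'wrist_force': array([ 0.34980041, -0.96637291,  0.19315594]), 'wrist_torque': array([-0.00647413, -0.02394251,  0.03507169]), 'finger_gap': 0.9978535928646072}
```

View pics/scene0.png

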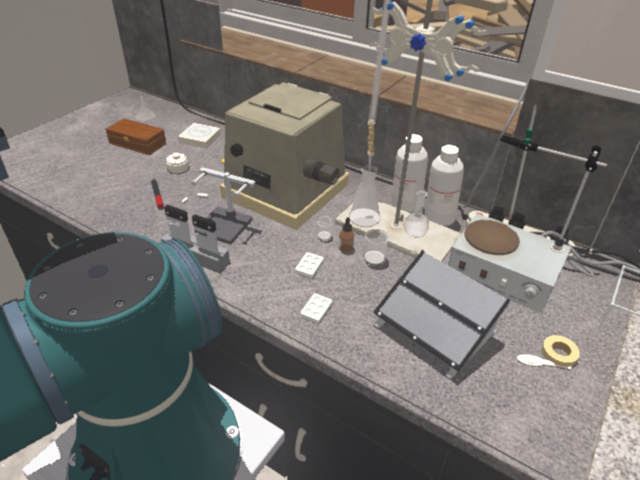

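View pics/top0.png

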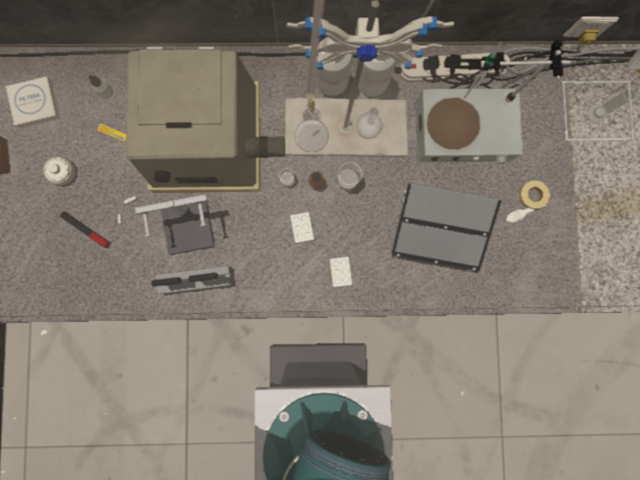

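Two plates: at about (302,227) and (341,271) in the top view. The board is on the right around (446,227), the stand on the left at (187,225), and the block at (192,279). The three bottles stand at about (288,179), (316,181) and (349,177).

```bash
cat > h.py <<'E'
from plant import r, fingers, kinematics, vision
import cv2, numpy as np
from scipy.spatial.transform import Rotation as R
def ray(n,u,v):
    c=vision.calibration(n);K=c["camera_matrix"];E=c["extrinsics"]
    d=np.array([(u-K[0,2])/K[0,0],-(v-K[1,2])/K[1,1],-1.0]);return E[:3,3],E[:3,:3]@d
def at(n,u,v,z):
    o,d=ray(n,u,v);return o+d*(z-o[2])/d[2]
def proj(n,p):
    c=vision.calibration(n);K=c["camera_matrix"];E=c["extrinsics"]
    q=E[:3,:3].T@(np.asarray(p)-E[:3,3]);return np.array([K[0,2]+K[0,0]*q[0]/-q[2],K[1,2]+K[1,1]*-q[1]/-q[2]])
def tri(uv1,uv2):
    (a,d),(b,e)=ray("top",*uv1),ray("scene",*uv2)
    d=d/np.linalg.norm(d);e=e/np.linalg.norm(e)
    s=np.linalg.lstsq(np.c_[d,-e],b-a,rcond=None)[0];p,q=a+s[0]*d,b+s[1]*e
    return (p+q)/2,np.linalg.norm(p-q)
def down(yaw):  # tool z down, tool y (jaw) at angle yaw in world xy
    y=np.array([np.cos(yaw),np.sin(yaw),0]);z=np.array([0,0,-1.]);return R.from_matrix(np.c_[np.cross(y,z),y,z])
def crop(n,im,x0,y0,x1,y1,k,name):
    cv2.imwrite("pics/"+name,cv2.resize(im[y0:y1,x0:x1,::-1],None,fx=k,fy=k,interpolation=cv2.INTER_CUBIC))
E
python3 - <<'E'
from h import *
t=cv2.imread("pics/top0.png")[:,:,::-1];s=cv2.imread("pics/scene0.png")[:,:,::-1]
a=cv2.resize(t[185:305,120:280],(800,600),interpolation=2)[:,:,::-1]
cv2.imwrite("pics/a.png",a)
crop("s",s,150,150,280,270,6,"b.png") if 0 else cv2.imwrite("pics/b.png",cv2.resize(s[155:275,140:300,::-1],(800,600),interpolation=2))
# plates
hsv=cv2.cvtColor(t,cv2.COLOR_RGB2HSV);m=((hsv[...,2]>175)&(hsv[...,1]<60)).astype(np.uint8)
m[:200]=0;m[300:]=0
for c in cv2.findContours(m,0,2)[0]:
    if cv2.contourArea(c)>150:
        rc=cv2.minAreaRect(c);w=[at("top",*p,.012) for p in cv2.boxPoints(rc)];w=np.array(w)
        e=[w[1]-w[0],w[2]-w[1]];print(rc,w.mean(0)[:2],[ (np.linalg.norm(x),np.arctan2(x[1],x[0])) for x in e])
# board: dark-grey face corners
m=((hsv[...,2]<125)&(hsv[...,1]<60)).astype(np.uint8)*255
m[:,:380]=0;m[:170]=0;m[290:]=0;m[:,515:]=0
m=cv2.morphologyEx(m,2,np.ones((5,5)));cs=max(cv2.findContours(m,0,2)[0],key=cv2.contourArea)
print(cv2.contourArea(cs),cv2.minAreaRect(cs),cv2.approxPolyDP(cs,8,True)[:,0].tolist())
cv2.imwrite("pics/c.png",cv2.resize(np.hstack([t[175:280,380:520,::-1],s[245:375,365:515,::-1][:105,:140]]),(800,300),interpolation=2))
E
```

```text
((340.3999938964844, 271.29998779296875), (28.142852783203125, 19.091882705688477), 81.8698959350586) [ 0.42252934 -0.045898  ] [(np.float64(0.04547763718754496), np.float64(-1.4447118559157412)), (np.float64(0.06659956763605132), np.float64(-3.0214166728101))]
((301.4807434082031, 226.90383911132812), (27.848491668701172, 19.023263931274414), 78.69007110595703) [0.52980861 0.0449937 ] [(np.float64(0.04554091172516055), np.float64(-1.3855091911246513)), (np.float64(0.06698421626647343), np.float64(-2.9602682445208277))]
((519.10009765625, 213.7000274658203), (9.391485214233398, 27.280029296875), 63.43495178222656) [ 0.55423111 -0.48072502] [(np.float64(0.06755488689914886), np.float64(-1.1283541308303944)), (np.float64(0.0225473466133928), np.float64(-2.7279367346096786))]
958.0 ((436.8279113769531, 253.98097229003906), (75.44546508789062, 25.20159912109375), 10.713123321533203) [[399, 251], [472, 271], [441, 258], [445, 243]]
```

View pics/a.png

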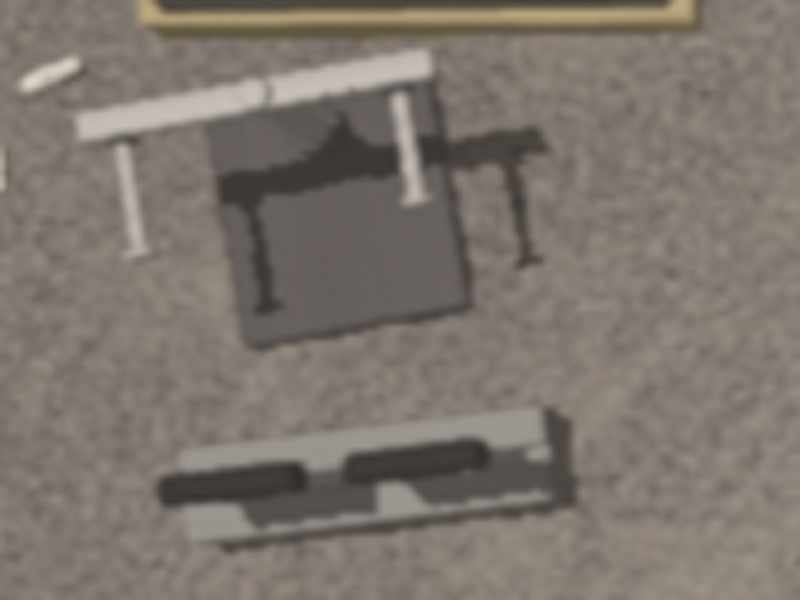

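View pics/b.png

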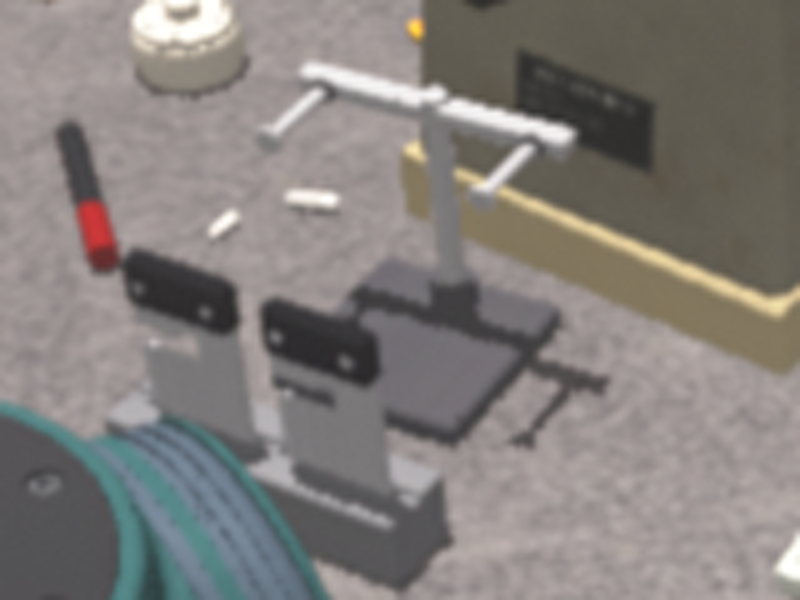

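View pics/c.png

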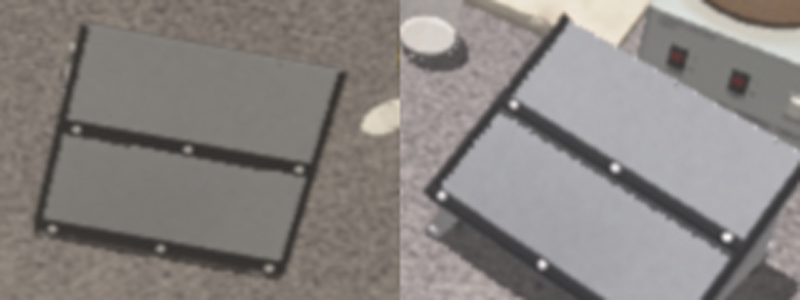

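```bash
python3 - <<'E'
from h import *
s=cv2.imread("pics/scene0.png")
cv2.imwrite("pics/d.png",cv2.resize(s[200:255,160:225],(780,660),interpolation=cv2.INTER_NEAREST)[:600])
# rough positions via tri from the crops (5x; top offset 120,185; scene offset 140,155)
T=lambda x,y:(120+(x+.5)/5-.5,185+(y+.5)/5-.5)
S=lambda x,y:(140+(x+.5)/5-.5,155+(y+.5)/5-.5)
for n,a,b in [("pin1 head",(136,251),(267,136)),("pin0 head",(413,200),(483,196)),("pin1 root",(125,145),(325,93)),("pin0 root",(400,93),(533,147)),
 ("railL",(78,120),(306,68)),("railR",(433,64),(574,135))]:
    print(n,*tri(T(*a),S(*b)),at("top",*T(*a),.13))
print("grips@.12+")
for n,p in [("L0",(160,491)),("L1",(304,474)),("R0",(346,469)),("R1",(487,452)),("Lc",(232,483)),("Rc",(417,460))]: print(n,at("top",*T(*p),.126))
print("block top"); 
for p in [(180,453),(546,407),(188,542)]: print(at("top",*T(*p),.036))
B=lambda x,y:(380+(x+.5)/(400/140)-.5,175+(y+.5)/(300/105)-.5)
C=lambda x,y:(365+(x-400+.5)/(400/140)-.5,245+(y+.5)/(300/105)-.5)
print("board")
for n,a,b in [("lowL dot",(53,229),(441,195)),("lowM dot",(160,248),(542,264)),("upL",(76,129),(514,104)),("upM",(188,149),(615,168)),("upR",(299,170),(727,237))]:
    print(n,*tri(B(*a),C(*b)))
for n,p,z in [("lowR",(269,268),.037)]: print(n,at("top",*B(*p),z))
E
```

```text
pin1 head [0.50385341 0.3761987  0.12988646] 0.0018453045295093778 [0.50444371 0.3754475  0.13      ]
pin0 head [0.52503624 0.25714365 0.12911285] 0.0004588792100658293 [0.5247869  0.25714159 0.13      ]
pin1 root [0.55032435 0.38159678 0.12887117] 0.0008408356246688616 [0.5504358  0.38091462 0.13      ]
pin0 root [0.57130004 0.26335412 0.12978497] 0.0007370055478590967 [0.57149659 0.26302094 0.13      ]
railL [0.56042349 0.4020778  0.13115059] 0.0031169049112847315 [0.56159876 0.40124261 0.13      ]
railR [0.58307251 0.24736307 0.13652237] 0.0005495931508251274 [0.58401091 0.24886041 0.13      ]
grips@.12+
L0 [0.4016917  0.36480441 0.126     ]
L1 [0.40791893 0.30369024 0.126     ]
R0 [0.40975701 0.28582588 0.126     ]
R1 [0.41603282 0.22572148 0.126     ]
Lc [0.40458979 0.3342708  0.126     ]
Rc [0.41310226 0.25558711 0.126     ]
block top
[0.41977047 0.38273611 0.036     ]
[0.43829774 0.21430537 0.036     ]
[0.37886761 0.37847311 0.036     ]
board
lowL dot [ 0.45711759 -0.17876505  0.03987981] 0.002850148618668835
lowM dot [ 0.44064056 -0.26667634  0.03843277] 0.001713671375814046
upL [ 0.53475384 -0.19368493  0.07798601] 0.00162678939212553
upM [ 0.51719631 -0.28213916  0.07769772] 0.002823555996701005
upR [ 0.49927306 -0.37037671  0.07850965] 0.0019470705010006758
lowR [ 0.42338163 -0.35672108  0.037     ]
```

View pics/d.png

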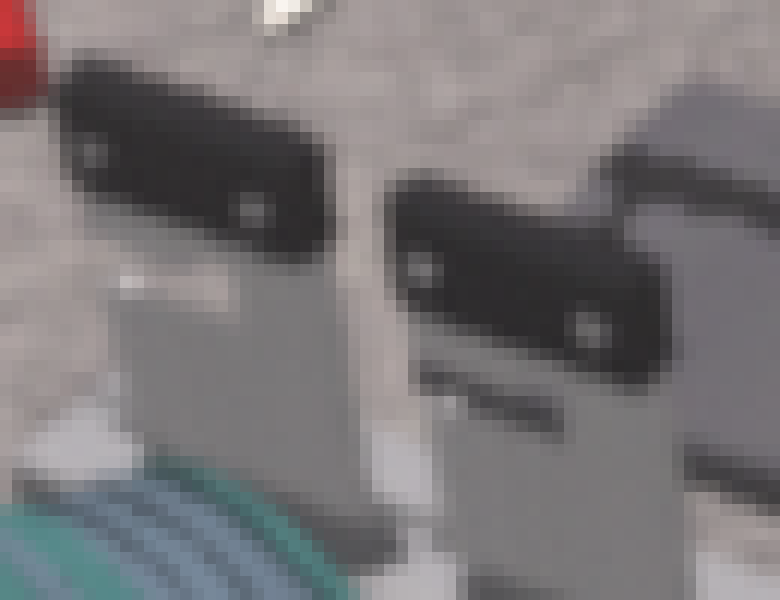

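Both scrapers appear in this view with slots open to the image left (+y): slots at about (115–235, 290) and (420–560, 400) in the crop. The next step is checking clearance to the oven and doing the plates first.

```bash
cat >> h.py <<'E'
def go(p,rot,lin=False,**k):
    """rot: Rotation; picks the half-turn variant closest in joints. lin keeps orientation"""
    if lin: return r.move_linear(p,None,**k)
    q0=r.observe()["joint_positions"];best=None
    for f in (0,np.pi):
        v=(rot*R.from_rotvec([0,0,f])).as_rotvec();q=kinematics.inverse_kinematics(p,v)
        if q is not None:
            c=np.abs(np.array(q)-q0).max()
            if best is None or c<best[0]: best=(c,v,q)
    assert best,("no ik",p); r.movep(p,best[1]); return best
def planar(p,d): return np.array([p[0]+d[0],p[1]+d[1],p[2]+d[2]])
BY=-.194;BO=np.array([.4400,-.2668,.030]);t=np.radians(27)
BX=np.array([np.cos(BY)*np.cos(t),np.sin(BY)*np.cos(t),np.sin(t)]);BYv=np.array([-np.sin(BY),np.cos(BY),0]);BZ=np.cross(BX,BYv)
BR=R.from_matrix(np.c_[np.cross(BYv,-BZ),BYv,-BZ])
def bp(x,y,z): return BO+x*BX+y*BYv+z*BZ
SY=.165;SX=np.array([np.cos(SY),np.sin(SY),0]);SYv=np.array([-np.sin(SY),np.cos(SY),0])
P0=np.array([.548,.260,.13]);P1=np.array([.527,.3785,.13])
E
python3 - <<'E'
from h import *
for a,b in [((238,157),(303,127)),((130,157),(227,90))]: print("oven",tri(a,b))
print(at("top",258,187,.0),at("top",150,187,0.0),at("top",316,181,.05),at("top",349,177,.05))
for n,p,rot in [("stand",P1+[0,0,.13],down(SY)),("stand",P0-.05*SYv+[0,0,.02],down(SY)),("lo",bp(43,0,0)*0+bp(.046,0,.009),BR),("up",bp(.134,0,.009),BR),("uph",bp(.134,0,.15),BR),("pl",np.array([.5298,.045,.002]),down(1.76)),("sc",np.array([.4046,.334,.1]),down(.108))]:
    for f in (0,np.pi): print(n,np.round(p,3),np.round(kinematics.inverse_kinematics(p,(rot*R.from_rotvec([0,0,f])).as_rotvec()),2) )
E
```

```text
oven (array([0.63803562, 0.15114616, 0.28991685]), np.float64(0.017898197782083382))
oven (array([0.62342538, 0.34562116, 0.33362106]), np.float64(0.002386046818851604))
[0.6299888 0.1493524 0.       ] [0.63336023 0.40980194 0.        ] [0.63300978 0.00911132 0.05      ] [ 0.64153862 -0.06835787  0.05      ]
stand [0.527 0.378 0.26 ] [ 0.59  0.25  1.81 -0.    1.08  0.42]
stand [0.527 0.378 0.26 ] [ 0.59  0.25  1.81 -0.    1.08 -2.72]
stand [0.556 0.211 0.15 ] [ 0.32  0.3   1.98 -0.    0.86  0.16]
stand [0.556 0.211 0.15 ] [ 0.32  0.3   1.98 -0.    0.86 -2.98]Traceback (most recent call last):
  File "<stdin>", line 5, in <module>
    return _wrapfunc(a, 'round', decimals=decimals, out=out)
    return _wrapit(obj, method, *args, **kwds)
    result = getattr(arr, method)(*args, **kwds)
TypeError: unsupported operand type(s) for *: 'NoneType' and 'float'
```

```bash
python3 - <<'E'
from h import *
for z in(.28,.31,.33): print(at("top",130,157,z)[:2],at("top",238,157,z)[:2])
print(at("top",200,181,.03))
for n,p,rot in [("lo",bp(.046,0,.009),BR),("loL",bp(.046,.05,.009),BR),("loR",bp(.046,-.05,.009),BR),("up",bp(.134,0,.009),BR),("uph",bp(.134,0,.12),BR),("pl",np.array([.5298,.045,.002]),down(1.76)),("pl2",np.array([.4225,-.046,.002]),down(1.7)),("sc",np.array([.4046,.334,.1]),down(.108)),("scw",np.array([.413,.2556,.1]),down(.108+np.pi/2)),("stw",P0+[0,0,.1],down(SY+np.pi/2))]:
    for f in (0,np.pi): 
        q=kinematics.inverse_kinematics(p,(rot*R.from_rotvec([0,0,f])).as_rotvec()); print(n,np.round(p,3),None if q is None else np.round(q,2) )
E
```

```text
[0.63762737 0.36309595] [0.63523127 0.15973083]
[0.63009909 0.35279369] [0.62777648 0.15566512]
[0.62508024 0.34592551] [0.62280661 0.15295464]
[0.64048676 0.28332451 0.03      ]
lo [ 0.476 -0.274  0.059] None
lo [ 0.476 -0.274  0.059] None
loL [ 0.486 -0.225  0.059] None
loL [ 0.486 -0.225  0.059] None
loR [ 0.467 -0.323  0.059] None
loR [ 0.467 -0.323  0.059] None
up [ 0.553 -0.289  0.099] None
up [ 0.553 -0.289  0.099] None
uph [ 0.504 -0.279  0.198] [-0.64  0.06  2.23  0.46  0.46 -2.39]
uph [ 0.504 -0.279  0.198] [-0.64  0.06  2.23  0.46  0.46  0.75]
pl [0.53  0.045 0.002] [ 0.04  0.48  2.12 -0.    0.55 -1.72]
pl [0.53  0.045 0.002] [ 0.04  0.48  2.12 -0.    0.55  1.42]
pl2 [ 0.422 -0.046  0.002] [-0.16  0.37  2.32 -0.    0.45 -1.86]
pl2 [ 0.422 -0.046  0.002] [-0.16  0.37  2.32 -0.    0.45  1.28]
sc [0.405 0.334 0.1  ] [ 0.65  0.28  2.13 -0.    0.73  0.54]
sc [0.405 0.334 0.1  ] [ 0.65  0.28  2.13 -0.    0.73 -2.6 ]
scw [0.413 0.256 0.1  ] [ 0.51  0.23  2.21 -0.    0.71 -1.17]
scw [0.413 0.256 0.1  ] [ 0.51  0.23  2.21 -0.    0.71  1.97]
stw [0.548 0.26  0.23 ] [ 0.4   0.22  1.92 -0.    1.01 -1.33]
stw [0.548 0.26  0.23 ] [0.4  0.22 1.92 0.   1.01 1.81]
```

```bash
cat >> h.py <<'E'
def brot(b): # board-facing tool, tilted forward by b rad from vertical (full = t)
    x=np.array([np.cos(BY)*np.cos(b),np.sin(BY)*np.cos(b),np.sin(b)]);z=np.cross(x,BYv)
    return R.from_matrix(np.c_[np.cross(BYv,-z),BYv,-z])
def prot(yaw,a): # plate on bench, long axis yaw, tool tilted back by a about jaw axis
    y=np.array([-np.sin(yaw),np.cos(yaw),0]);x=np.array([np.cos(yaw)*np.cos(a),np.sin(yaw)*np.cos(a),-np.sin(a)]);z=np.cross(x,y)
    return R.from_matrix(np.c_[np.cross(y,-z),y,-z])
E
python3 - <<'E'
from h import *
def ik(p,rot):
    o=[]
    for f in (0,np.pi):
        q=kinematics.inverse_kinematics(p,(rot*R.from_rotvec([0,0,f])).as_rotvec()); o.append(None if q is None else np.round(q,2).tolist())
    return o
for n,x,y in [("lo",.046,0),("loL",.046,.05),("loR",.046,-.05),("up",.134,0),("upL",.134,.05),("upR",.134,-.05)]:
    for d in (0,5,8,11,14):
        print(n,d,ik(bp(x,y,.009),brot(np.radians(d)))[:],ik(bp(x,y,.009)+[0,0,.09],brot(np.radians(d)))[0] is not None)
for a in(15,20,27): print(a,ik(np.array([.53,.045,.01]),prot(.181,np.radians(a))),ik(np.array([.4225,-.046,.01]),prot(.12,np.radians(a))))
E
```

```text
lo 0 [[-0.56, 0.39, 2.09, -0.0, 0.67, -1.94], [-0.56, 0.39, 2.09, 0.0, 0.67, 1.2]] True
lo 5 [[-0.58, 0.36, 2.13, 0.06, 0.57, -2.01], [-0.58, 0.36, 2.13, 0.06, 0.57, 1.13]] True
lo 8 [[-0.59, 0.35, 2.16, 0.11, 0.51, -2.06], [-0.59, 0.35, 2.16, 0.11, 0.51, 1.08]] True
lo 11 [[-0.6, 0.34, 2.18, 0.17, 0.45, -2.13], [-0.6, 0.34, 2.18, 0.17, 0.45, 1.01]] True
lo 14 [[-0.61, 0.33, 2.21, 0.26, 0.39, -2.22], [-0.61, 0.33, 2.21, 0.26, 0.39, 0.92]] True
loL 0 [[-0.48, 0.37, 2.12, -0.0, 0.66, -1.85], [-0.48, 0.37, 2.12, 0.0, 0.66, 1.29]] True
loL 5 [[-0.49, 0.34, 2.16, 0.05, 0.55, -1.91], [-0.49, 0.34, 2.16, 0.05, 0.55, 1.24]] True
loL 8 [[-0.5, 0.33, 2.19, 0.09, 0.49, -1.95], [-0.5, 0.33, 2.19, 0.09, 0.49, 1.19]] True
loL 11 [[-0.51, 0.32, 2.21, 0.14, 0.43, -2.01], [-0.51, 0.32, 2.21, 0.14, 0.43, 1.14]] True
loL 14 [[-0.52, 0.31, 2.24, 0.21, 0.37, -2.08], [-0.52, 0.31, 2.24, 0.21, 0.37, 1.06]] True
loR 0 [[-0.65, 0.41, 2.05, -0.0, 0.68, -2.02], [-0.65, 0.41, 2.05, 0.0, 0.68, 1.12]] True
loR 5 [[-0.67, 0.39, 2.09, 0.07, 0.59, -2.1], [-0.67, 0.39, 2.09, 0.07, 0.59, 1.04]] True
loR 8 [[-0.68, 0.3
[... 1384 characters left out ...]
4, 1.97, 0.09, 0.65, 1.08]] True
upR 11 [[-0.63, 0.38, 2.0, 0.14, 0.59, -2.12], [-0.63, 0.38, 2.0, 0.14, 0.59, 1.03]] True
upR 14 [[-0.64, 0.37, 2.02, 0.21, 0.53, -2.18], [-0.64, 0.37, 2.02, 0.21, 0.53, 0.96]] True
15 [[0.06, 0.55, 1.98, -0.04, 0.87, -1.66], [0.06, 0.55, 1.98, -0.04, 0.87, 1.48]] [[-0.12, 0.44, 2.19, -0.09, 0.77, -1.74], [-0.12, 0.44, 2.19, -0.09, 0.77, 1.4]]
20 [[0.06, 0.59, 1.93, -0.05, 0.97, -1.66], [0.06, 0.59, 1.93, -0.05, 0.97, 1.49]] [[-0.11, 0.47, 2.15, -0.1, 0.86, -1.72], [-0.11, 0.47, 2.15, -0.1, 0.86, 1.42]]
27 [[0.07, 0.64, 1.87, -0.06, 1.1, -1.65], [0.07, 0.64, 1.87, -0.06, 1.1, 1.5]] [[-0.1, 0.53, 2.09, -0.12, 0.99, -1.7], [-0.1, 0.53, 2.09, -0.12, 0.99, 1.44]]
```

```bash
cat >> h.py <<'E'
A=np.radians(13);Bt=np.radians(14)
def plate_pick(c,yaw):
    rot=prot(yaw,A);zt=rot.as_matrix()[:,2];p=np.array([c[0],c[1],.0055])
    fingers.gripper_to(.68)
    go(p-zt*.10,rot); print("near",r.move_linear(p,None,velocity=.12,until_force=15))
    fingers.gripper_to(0.0); print("gap mm",r.observe()["finger_gap"]*91)
    r.move_linear(p+[0,0,.14],None,velocity=.2)
def plate_place(x,y):
    rot=brot(Bt); go(bp(x,y,.0)+[0,0,.10],rot)
    r.move_linear(bp(x,y,.022),None,velocity=.15)
    hit=r.move_linear(bp(x,y,.0055),None,velocity=.03,until_force=5)
    print("hit",hit,(r.observe()["tcp_pos"]-BO)@BZ)
    fingers.gripper_to(.63); r.dwell(.4)
    p=r.observe()["tcp_pos"]; r.move_linear(p+[-.0,0,.11],None,velocity=.15)
def snap(n,name,box=None,k=1):
    im=vision.read_camera(n)
    if box: x0,y0,x1,y1=box; im=cv2.resize(im[y0:y1,x0:x1],None,fx=k,fy=k,interpolation=2)
    cv2.imwrite("pics/"+name,im[:,:,::-1]);return im
E
python3 - <<'E'
from h import *
p=r.observe()["tcp_pos"]; r.move_linear(np.array([.135,.45,.25]),None,velocity=.3)
plate_pick((.4225,-.0459),.120)
plate_place(.134,0)
print(r.observe()["time"])
snap("top","e.png",(280,160,520,320),3); 
E
```

```text
near False
gap mm 43.68307613565573
hit True 0.006000040665927708
10.075
```

View pics/e.png

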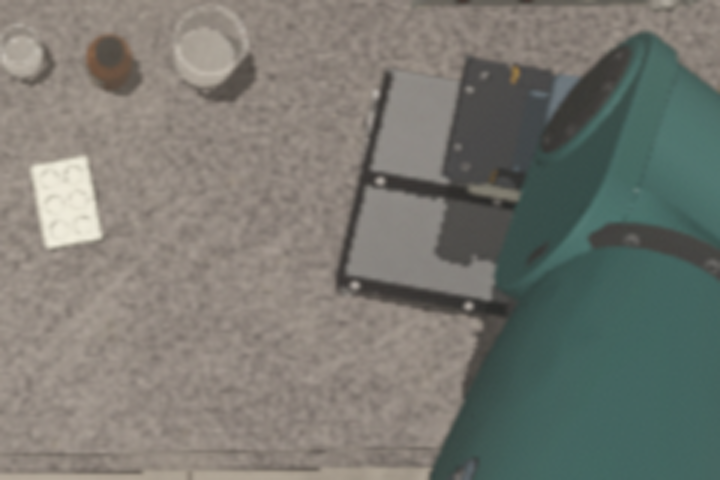

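The arm covers the board, though the plate's lower edge shows near the upper cleat. The far plate hasn't moved, at (302,227). On to the second plate.

```bash
cat >> h.py <<'E'
def plates(im,x0=250,x1=520):
    hsv=cv2.cvtColor(im,cv2.COLOR_RGB2HSV);m=((hsv[...,2]>175)&(hsv[...,1]<60)).astype(np.uint8)
    m[:195]=0;m[305:]=0;m[:,:x0]=0;m[:,x1:]=0;out=[]
    for c in cv2.findContours(m,0,2)[0]:
        if cv2.contourArea(c)>250:
            w=np.array([at("top",*p,.012) for p in cv2.boxPoints(cv2.minAreaRect(c))]);e=max(w[1]-w[0],w[2]-w[1],key=np.linalg.norm)
            y=np.arctan2(e[1],e[0]);y=(y+np.pi/2)%np.pi-np.pi/2;out.append((w.mean(0)[:2],y))
    return out
E
python3 - <<'E'
from h import *
ps=[p for p in plates(vision.read_camera("top"),x1=400)]; print(ps)
plate_pick(*ps[0]); plate_place(.0465,0)
go(np.array([.42,.10,.26]),down(.3)); print(r.observe()["time"])
a=snap("top","f0.png",(380,170,520,280),3);b=snap("scene","f1.png",(365,245,505,355),3)
cv2.imwrite("pics/f.png",np.vstack([a,b])[:600,:,::-1])
E
```

```text
[(array([0.53009411, 0.0451433 ]), np.float64(0.16381686111832527))]
near False
gap mm 43.180631173552975
hit True 0.006035926902869553
19.675
```

View pics/f.png

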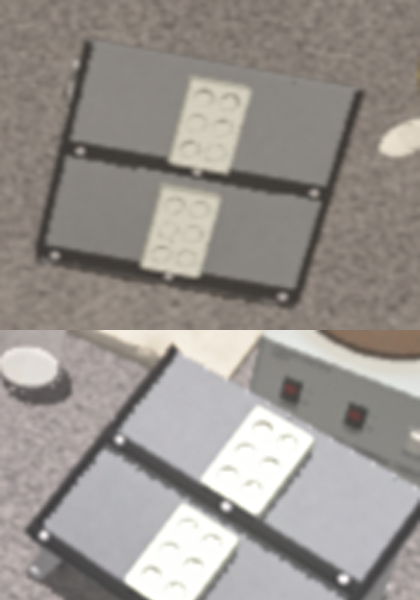

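Both plates lie flat against their cleats, straight up the slope. Next is the left scraper, gripped across its thickness.

```bash
python3 - <<'E'
from h import *
fingers.gripper_to(.5)
c=np.array([.4046,.3343])
go(np.r_[c,.24],down(.108)); print(r.move_linear(np.r_[c,.101],None,velocity=.12,until_force=10))
fingers.gripper_to(0); print("gap",r.observe()["finger_gap"]*91, r.observe()["tcp_pos"])
r.move_linear(np.r_[c,.25],None,velocity=.15)
a=snap("scene","g0.png",(130,120,290,240),5)
cv2.imwrite("pics/g.png",a[:,:,::-1]); print(r.observe()["time"],r.observe()["wrist_force"])
E
```

```text
False
gap 13.809398015702069 [0.40451166 0.33428911 0.10109445]
24.2 [ 0.69213577 -0.12920832 -0.1149848 ]
```

View pics/g.png

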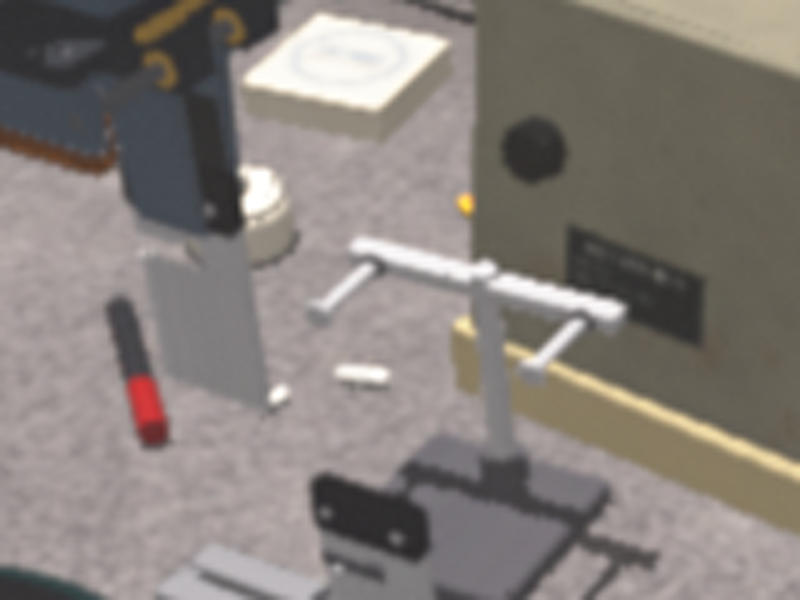

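```bash
python3 - <<'E'
from h import *
o,d=ray("scene",237,150);print("knob",o+d*(.625-o[0])/d[0], o+d*(.61-o[0])/d[0])
o,d=ray("scene",243,150);print("knobR",o+d*(.62-o[0])/d[0])
print(tri((150,165),(227,95)))
t=cv2.imread("pics/top0.png"); cv2.imwrite("pics/k.png",cv2.resize(t[140:215,115:275],(800,375),interpolation=2))
E
```

```text
knob [0.625      0.33378068 0.17661916] [0.61       0.3199864  0.18821117]
knobR [0.62       0.30912149 0.18712658]
(array([0.60228549, 0.31560581, 0.33650182]), np.float64(0.0194613338001783))
```

View pics/k.png

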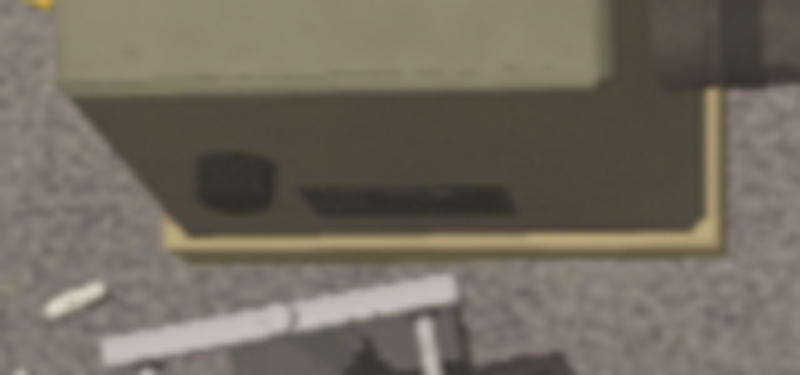

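The slot opens left on the held scraper, and the oven knob (z ≈ 0.19) sits below the gripper body. Hanging it on pin_1.

```bash
cat >> h.py <<'E'
def hang(P,rot,fx,slide_z,start=-.055,release=.5):
    Q=lambda y,z: np.r_[(P+fx*SX+y*SYv)[:2],z]
    off=lambda: (r.observe()["tcp_pos"]-P)@SYv
    r.move_linear(Q(start,.262),None,velocity=.15)
    print("down",r.move_linear(Q(start,slide_z),None,velocity=.1,until_force=6))
    h1=r.move_linear(Q(-.025,slide_z),None,velocity=.05,until_force=5);print("enter",h1,off())
    if h1: return False
    h2=r.move_linear(Q(.010,slide_z),None,velocity=.025,until_force=5);y=off();print("end",h2,y)
    if not h2: return False
    y-=.002; r.move_linear(Q(y,slide_z),None,velocity=.03)
    h3=r.move_linear(Q(y,slide_z-.0095),None,velocity=.02,until_force=5);print("low",h3,r.observe()["tcp_pos"][2]-slide_z)
    return True
E
python3 - <<'E'
from h import *
c=np.array([.4046,.3343,.262]); r.move_linear(c,None,velocity=.1)
Q=np.r_[(P1-.014*SX-.055*SYv)[:2],.262]
go(Q,down(SY))
print(hang(P1,None,-.014,.153),r.observe()["time"])
snap("scene","i.png",(150,130,310,250),5)
E
```

```text
down False
enter False -0.02503263552108933
end True -0.0016136877431158297
low True -0.0078781516818891
True 28.8417
```

View pics/i.png

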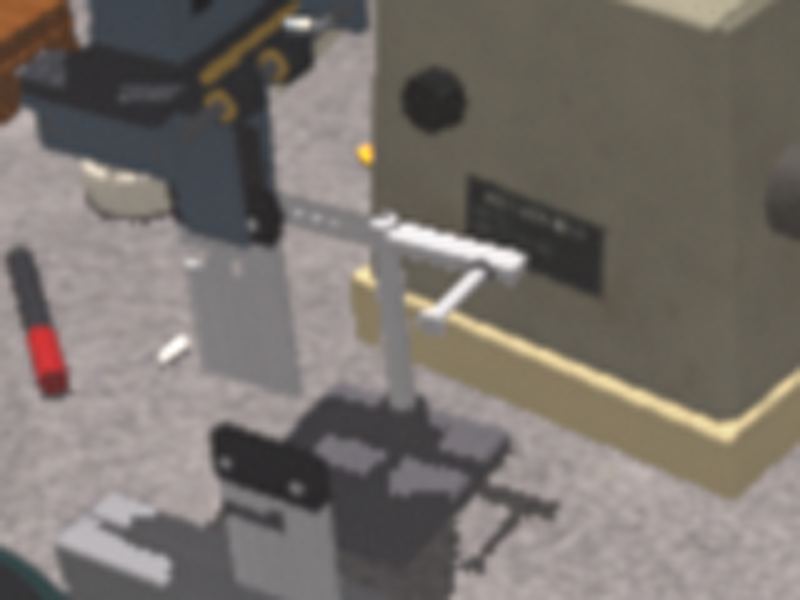

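It touched the closed end where expected and dropped 7.9 mm onto the seat, so I'll release. The second scraper gets a grip across its width, which keeps the gripper body off the oven at pin_0.

```bash
python3 - <<'E'
from h import *
fingers.gripper_to(.4); r.dwell(.3)
p=r.observe()["tcp_pos"]; r.move_linear(p+[0,0,.12],None,velocity=.15)
fingers.gripper_to(.88)
c=np.array([.4131,.2556])
go(np.r_[c,.24],down(.108+np.pi/2)); print(r.move_linear(np.r_[c,.101],None,velocity=.12,until_force=10))
snap("top","j0.png",(120,185,280,305),5)
fingers.gripper_to(0); print("gap",r.observe()["finger_gap"]*91, r.observe()["tcp_pos"])
r.move_linear(np.r_[c,.262],None,velocity=.12)
snap("scene","j.png",(150,100,310,220),5); print(r.observe()["time"])
E
```

```text
False
gap 60.049549957190564 [0.41323872 0.25565982 0.10114684]
36.2167
```

View pics/j.png

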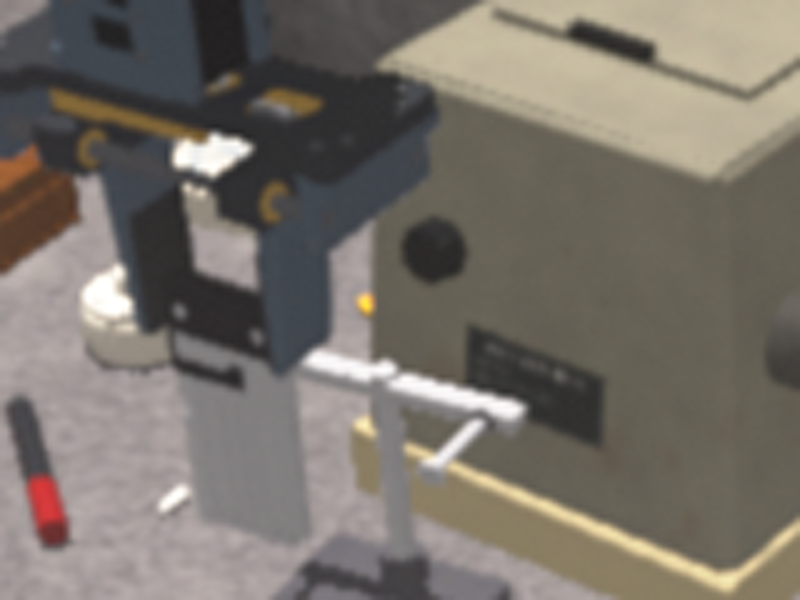

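The second scraper is held across its width with the slot open left at (170–240, 365). Hanging it on pin_0.

```bash
python3 - <<'E'
from h import *
rot=down(SY+np.pi/2)
go(np.r_[(P0-.005*SX-.055*SYv)[:2],.262],rot)
ok=hang(P0,None,-.005,.153);print(ok,r.observe()["time"])
if ok:
    fingers.gripper_to(.76); r.dwell(.3)
    p=r.observe()["tcp_pos"]; r.move_linear(p+[0,0,.12],None,velocity=.15)
    go(np.array([.42,.05,.28]),rot)
a=snap("scene","l0.png",(150,150,290,270),4);b=snap("top","l1.png",(130,180,270,300),4)
cv2.imwrite("pics/l.png",cv2.resize(np.hstack([a,b]),(800,343))[:,:,::-1])
im=vision.read_camera("top");cv2.imwrite("pics/full.png",im[:,:,::-1])
E
```

```text
down False
enter False -0.02494680761863837
end True 0.0007412806879246027
low True -0.008135123916692966
True 40.7583
```

View pics/l.png

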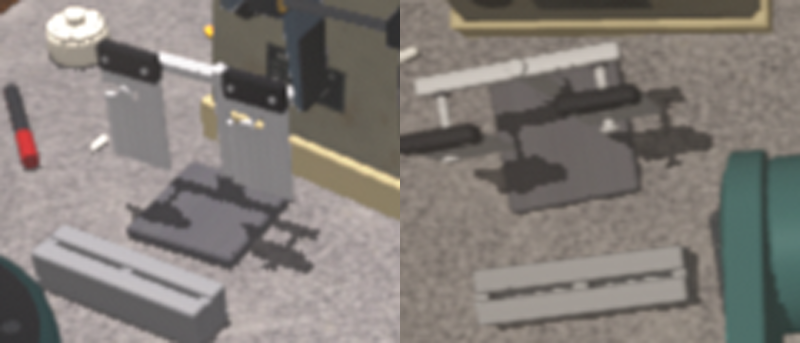

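Both scrapers hang upright. One last wider look covers their centring and the plates.

```bash
python3 - <<'E'
from h import *
im=vision.read_camera("top")
hsv=cv2.cvtColor(im,cv2.COLOR_RGB2HSV);m=(hsv[...,2]<62).astype(np.uint8);m[:195]=0;m[245:]=0;m[:,:110]=0;m[:,230:]=0
for c in cv2.findContours(m,0,2)[0]:
    if cv2.contourArea(c)>40: print(cv2.boundingRect(c))
a=cv2.resize(im[185:265,105:255],(800,427),interpolation=2);b=cv2.resize(im[170:285,280:520],(800,383),interpolation=2)
cv2.imwrite("pics/m.png",cv2.resize(np.vstack([a,b]),(592,600))[:,:,::-1])
E
```

```text
(184, 211, 30, 10)
```

View pics/m.png

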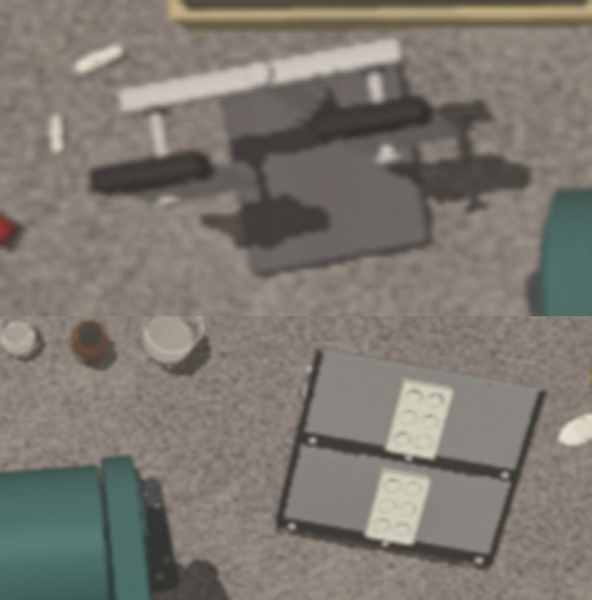

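```bash
python3 -c "
from h import *
r.dwell(.5);print(r.observe()['time'],r.observe()['wrist_force']);r.hand_in()"
```

```text
44.0417 [0.83899458 0.43590221 0.202272  ]
the job is handed in; nothing more can be done
```

I handed the job in at about 44 s of robot time; hand-in reports no verdict. Only two plates were there. One is against the upper cleat and one against the lower, both mid-board. The two scrapers hang on pin_1 (left) and pin_0 (right).

**Last checks**
- **Plates:** the final picture shows both straight up the slope, against their cleats and apart. I judged this by eye and did not measure it.
- **Scrapers:** each one stopped at the closed end of its slot, then dropped 7.9 mm (pin_1) and 8.1 mm (pin_0). The notch calls for about 7.5 mm, and without it the slot would allow only about 2.5 mm. In the pictures both hang upright, centred on the pins to within about 2 mm by a rough correction for camera angle.
- **Bottles:** in the final picture, the beaker, dropper bottle and weighing bottle look to be where they started.
- **Robot:** at hand-in the arm was clear of everything and the wrist force was under 1 N.

**Disagreements and failed checks**
- The task says the slots start open to opposite sides, but the pictures showed both open to the left, and sliding both on that way worked.
- The colour mask for measuring the scraper grips found only the right-hand one. I placed the left one from the picture and the contact readings.
- The arm could not tilt the full 27 degrees over the board, so I split it: 13 degrees when gripping each plate and 14 degrees when placing it.

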